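Latch a board carrier into the test dock

ROBOT

A 6-joint arm with a two-finger parallel gripper is mounted at the origin on the work surface. World frame = base frame: x ahead of the robot, y to its left, z up, the work surface at z = 0. Lengths are in m, angles in rad, forces in N, time in s.
With the tool pointing down it reaches from about 0.375 to 0.9 m from the base axis. Payload 3.1 kg.
Tool frame: the origin (TCP) lies midway between the tips of the shut fingers; the grasp point (between the pads) lies 19 mm behind it; z points along the fingers, y is the line along which they close (so a half turn about z gives the same grasp; the last joint's range is limited). The gripper opens to 85 mm and grips with 20 to 120 N. Pads are 22 mm wide; open, the fingers measure 114 mm over their backs; the gripper's body (76 mm by 85 mm) begins 54 mm behind the grasp point. The pads swing forward as they close: fully open they stand 13 mm farther back than shut.
Start: joints at [1.167, 0.527, 1.433, -0, 1.181, -0.178], TCP at [0.139, 0.609, 0.231] pointing down, gripper open.
Joint ranges: [-3.08, 3.08], [-0.75, 2.2], [0.22, 2.44], [-1.43, 4.57], [0, 2.65], [-2.85, 2.85]. Speed limits (rad/s): [2.79, 2.79, 3.14, 3.14, 3.14, 3.14].

INTERFACE

Orientations are given as a unit quaternion [x, y, z, w].
In Python, from station import manip gives the robot as it stands.
- The arm moves only by the tool move_arm, never from a script. Its argument "increments" is a list that holds one entry, the list of rows, each a list of 5 numbers: the gripper's target within -1 to 1 (shut at 1, half-way at 0, fully open at -1), then the shift along the world's x, y, z in m, then the turn about the world's z in degrees. In form: [[[fingers, dx, dy, dz, twist], ...]]. A call has 1 to 8 rows; each row shifts and turns the commanded pose from where the row before left it; what a row does not reach is not made up. A row lasts 1/10 s, in which the tool goes at most 50 mm and 8.59 degrees, less where a joint would pass 70% of its speed; a pose out of reach is approached as far as the arm can. A call with a gripper value outside its range is refused whole. The fingers move at their own pace and stop on an object; "newtons" is the grip in N (left out, the last holds). Time passes only in rows, so rows that do not move let the fingers close. It gives the time, the measured TCP pose, the force, the opening and the grip force at its end, in the units of the state.
- manip.sense(): the state, without advancing time (a new reading comes with each control period).
- manip.snapshot(name): name is "side" or "top"; returns a dict with "img" (480x640x3 uint8, red, green, blue), "fx", "fy", "cx", "cy" (pixels), "world_to_cam" (4x4, takes a point from world to camera coordinates). Camera axes: x right, y down, z forward; pixel columns grow to the right and rows downward; lengths in m; the calibration is good to about 2 mm. A picture is of the moment at which its call begins. There is no depth.
- manip.sign_off(): hands the job in; it is judged then, once.
Trained networks look in the newest picture that a camera, given by its name, has taken for a name from the list of things; names that differ only in an ending like _2 or _b are one class to them, and where a whole thing is asked for, a point or a joint stands for the part that bears it (a point fixed in the world has none). Each returns a list of dicts, best first, with "confidence" (0 to 1); they miss things now and then, are a little off and sometimes report something else, mostly with a low value. They report only what shows in the picture. A call takes as long as a camera call.
- manip.spot_in(label, camera): "xyz" ([x, y, z] in m, in world coordinates, good to about 4 mm: the middle of the surface that is visible of it).
- manip.mark_of(label, camera): "xyz" ([x, y, z] in m, in world coordinates, good to about 4 mm: a listed point, or the origin of a listed thing).
The state is a dict: "t": time; "q": joint angles; "qd": joint speeds; "tau": joint torques, N m; "tcp_pos": TCP position; "tool_rot": TCP orientation; "force": force on the tool from outside, world axes, zero at the start; "ft_torque": the same for the moment, N m; "finger_gap": opening from 0.0 (shut) to 1.0 (fully open); "gripper_force": force on a finger pad.
Only numpy, scipy, OpenCV 4.12 (cv2) and the standard library are available. Lean on these libraries where they do the work, as an engineer would, in place of code of your own. Each camera call takes 0.05 s, during which the arm holds its last target. There are 200 camera calls.

TASK

Pick up the toothed-edge board carrier by its grip tab, lay it on the open end of the metal test dock with its teeth towards the spring pawl, and slide it in between the guides, clicking past the pawl, until it presses against the sprung contact head inside. Go on pressing gently to about 18 N, without forcing it, then let go: the pawl must hold the carrier pressed against the contact head. Leave everything else on the bench where it is.

Things in the scene. Friction and masses are not known exactly. Their poses are not given: they have to be found in the camera images.
- carrier_tab (a point): Grip point of the grey plastic board carrier (about 120 to 210 g): the middle of its upright grip tab, 37 mm above the carrier's underside. The tab is 30 mm long along x, 12 mm thick along y (grip it across this), its top 48 mm above the underside. Axes are the carrier's: +x is its nose, the way it goes in; z up.
- carrier: Flat on the bench at first: plate 80 (x) x 50 (y) x 8 mm. Origin: centre of its underside, 20 mm ahead (+x) of the tab; nose at x = +40, tail at -40 mm. Its -y edge has 12 saw teeth, 6 mm pitch, 3 mm deep, sloped towards the nose, steep towards the tail; its +y edge is smooth; the nose corner on the toothed side is bevelled.
- dock: Test dock, fixed: aluminium base plate 265 x 96 x 8 mm; origin on its underside, +x the way in; the carrier slides on its top (z = 8 mm) with teeth to -y. Steel guide walls from x = -40 to 80 mm, 51.5 mm apart (0.75 mm play each side), with lips over them (44 mm apart, underside z = 17.5, top 21.5 mm): the carrier can enter only at the -x end.
- dock_mouth (a point): Start of the guide walls, middle of the slot, on the plate's top (dock x = -40, y = 0, z = 8 mm). Before it the mouth flares out to about 70 mm wide at dock x = -64 mm, 21.5 mm high; further out to x = -140 mm the plate is open.
- dock_bed (a point): Point on top of the dock's plate (dock x = -95, y = 0, z = 8 mm) where the centre of the carrier's underside can be laid down, its nose then in the flare just short of the guides; same axes as the dock.
- dock_end (a point): Dock x = 49, y = 0, z = 13 mm. The face of the sprung contact head, on a black block 40 mm wide and 30 mm high clamped where the last user left it, stands untouched anywhere within 21 mm of this point along x: find it by feel. It pushes back 4.5 N at first touch, 0.8 N more per mm, with a hard end after 14 mm.
- pawl: Sprung pawl, dark steel finger with a round nose, on the dock's -y side at dock x = 10, z = 13 mm, pointing +y into the slot. It gives way to -y as a tooth passes and drops behind the tooth's steep side, so the carrier cannot go back. Passing teeth takes about 3 to 5 N of push. Once let go, the carrier springs back up to 6 mm to the last tooth caught.
- tweezers: Dark steel tweezers lying flat, 130 mm long, 5 mm high; loose, to be left alone
- screwdriver: Screwdriver lying flat, 170 mm; loose, to be left alone
- brush: Small brush lying flat, 160 mm; loose, to be left alone
- bottle: Small clear capped bottle standing, 44 mm across, 100 mm high; loose, to be left alone
- spool: White spool standing on its rim face, 52 mm across, 40 mm high; loose, to be left alone
- tray: Black open parts tray with six pockets, 130 x 170 x 35 mm; loose, to be left alone
- board: Bare green circuit board lying on the bench, 70 x 34 x 8 mm; loose, to be left alone
- spare: Look-alike carrier that does NOT belong in the dock: 60 x 50 x 8 mm plate with four smooth edges and a round knob (20 mm across, top at 38 mm); loose, to be left alone

How it is judged:
On the way, in this order (a step that is already met when the one before it is completed fails the run):
1. the carrier lies flat between the dock's guides, nose under the lips (x of carrier in the frame of dock above -0.075 m and y of carrier in the frame of dock between -0.003 and 0.003 m and z of carrier in the frame of dock between 0.005 and 0.011 m and angle between the x axis of carrier and the x axis of dock, either way round below 0.05 rad), for 0.1 s.
2. the carrier has passed the pawl's first tooth (x of carrier in the frame of dock above -0.018 m and y of carrier in the frame of dock between -0.003 and 0.003 m and z of carrier in the frame of dock between 0.005 and 0.011 m and angle between the x axis of carrier and the x axis of dock, either way round below 0.05 rad), for 0.1 s.
At the end, for the whole second after the job is handed in: The carrier lies flat in the dock between the guides (within 3 mm sideways and in height, 0.05 rad), beyond the pawl's first tooth, at rest and released, and held by the pawl against the pushing contact head: the carrier bears on the pawl with more than 3 N (all of step 2 and contact force between carrier and pawl above 3 N and linear speed of carrier below 0.01 m/s); the robot touches nothing.
It fails at once if once between the guides, the carrier is forced against the dock, its pawl or its contact head with more than 40 N in all (push and side and floor pressure together) (contact force between carrier and dock above 40 N and x of carrier in the frame of dock above -0.075 m and z of carrier in the frame of dock below 0.011 m).
It fails at once if another thing on the bench is moved by more than 15 mm (distance of any of tweezers, screwdriver, brush, bottle, spool, tray, board, spare from where it was at the start of the episode above 0.015 m).
It also fails if it takes over 50 s, if anything falls off the work surface, if the arm or the gripper's body presses on something with over 40 N, if the wrist force passes 120 N, or if a joint passes its speed limit or range.

## Working session

There is one attempt and no reset: what is moved stays moved. The work goes in short steps, Python scripts to look and compute and a tool call to move; the robot and the scene stay as the last step left them, time stands still between calls to the robot, and variables do not carry over. Pictures are saved under pics/ and viewed, at most 10 in all, crops included, and the job is handed in when it is done.

Besides the shell and the picture viewer there is one more tool, called after "Call:" by a JSON object that holds its "op" and its "data". move_arm: Moves the arm, as the interface text tells. Its arguments: {"type":"object","properties":{"increments":{"type":"array","items":{"type":"array","items":{"type":"array","items":{"type":"number"}}}},"newtons":{"type":"number"}},"required":["increments"]}

```bash
mkdir -p pics; cat > h.py <<'E'
from station import manip
import cv2,numpy as np
def snap(n,name=None):
    s=manip.snapshot(n)
    if name: cv2.imwrite('pics/'+name,s['img'][:,:,::-1])
    return s
def proj(s,p):
    c=s['world_to_cam']@np.r_[p,1]; return np.array([s['fx']*c[0]/c[2]+s['cx'],s['fy']*c[1]/c[2]+s['cy']])
def onplane(s,u,v,z):
    W=np.linalg.inv(s['world_to_cam']); d=W[:3,:3]@[(u-s['cx'])/s['fx'],(v-s['cy'])/s['fy'],1]; o=W[:3,3]
    return o+d*(z-o[2])/d[2]
E
python3 - <<'E'
from h import *
for c in ['top','side']:
    s=snap(c,c+'1.png'); print(c,np.linalg.inv(s['world_to_cam'])[:3,3].round(3),s['fx'])
    for l in ['carrier_tab','carrier','dock','dock_mouth','dock_bed','dock_end','pawl','spare']:
        print(l,[(np.round(d['xyz'],4).tolist(),round(d['confidence'],2)) for d in manip.mark_of(l,c)][:2])
E
```

```text
top [ 0.468 -0.049  1.443] 617.5954313661648
carrier_tab [([0.6272, 0.2162, 0.0386], 0.68)]
carrier [([0.6438, 0.2297, 0.0017], 0.56)]
dock [([0.5803, -0.1065, -0.0017], 0.68)]
dock_mouth [([0.5409, -0.0922, 0.0084], 0.83)]
dock_bed [([0.4846, -0.0826, 0.004], 0.94)]
dock_end [([0.6227, -0.1276, 0.0124], 0.69)]
pawl []
spare [([0.4813, 0.1456, 0.0013], 0.67)]
side [0.156 0.613 0.694] 513.7279371723176
carrier_tab [([0.6257, 0.2168, 0.0327], 0.82)]
carrier [([0.6407, 0.2246, -0.0006], 0.67), ([0.7745, -0.2032, 0.001], 0.27)]
dock [([0.5769, -0.1084, -0.0], 0.95), ([0.6592, 0.3851, -0.0018], 0.48)]
dock_mouth [([0.5399, -0.0954, 0.0107], 0.8)]
dock_bed [([0.4879, -0.0783, 0.0066], 0.68)]
dock_end [([0.6265, -0.1226, 0.0133], 0.66)]
pawl [([0.5839, -0.1358, 0.0146], 0.57)]
spare [([0.4798, 0.1463, 0.0038], 0.91)]
```

View pics/top1.png

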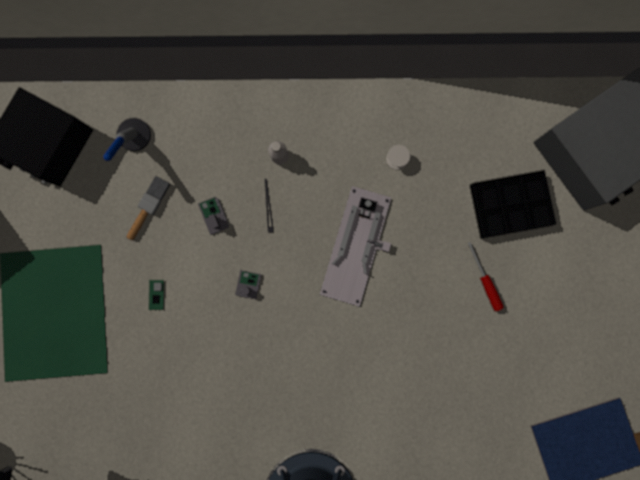

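View pics/side1.png

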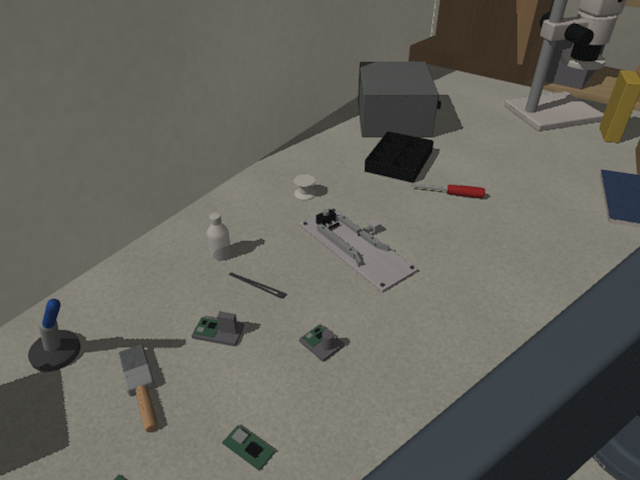

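The top view shows the dock near (357,245), its open end low at (342,298). The carrier is at (214,216) with its tab near (220,226), and the spare is at (249,284). In the side view the carrier is at (218,329) and the dock at (358,246). Next I'll zoom in and measure the orientations.

```bash
python3 - <<'E'
from h import *
s=snap('top'); t=s['img'][:,:,::-1].copy()
g=t.astype(int)
hsv=cv2.cvtColor(t,cv2.COLOR_BGR2HSV)
print('plate px',t[290,342],'bench',t[330,342],'carrier',t[225,208],t[228,218])
a=cv2.resize(t[170:310,310:410],None,fx=4,fy=4,interpolation=cv2.INTER_CUBIC)
b=cv2.resize(t[185:245,185:245],None,fx=6,fy=6,interpolation=cv2.INTER_CUBIC)
b=cv2.copyMakeBorder(b,0,a.shape[0]-b.shape[0],0,0,cv2.BORDER_CONSTANT)
c=np.hstack([a,b]); c=cv2.convertScaleAbs(c,alpha=1.5)
cv2.imwrite('pics/crop1.png',c)
E
```

```text
plate px [110 109 118] bench [ 90 101 104] carrier [63 62 65] [27 24 26]
```

View pics/crop1.png

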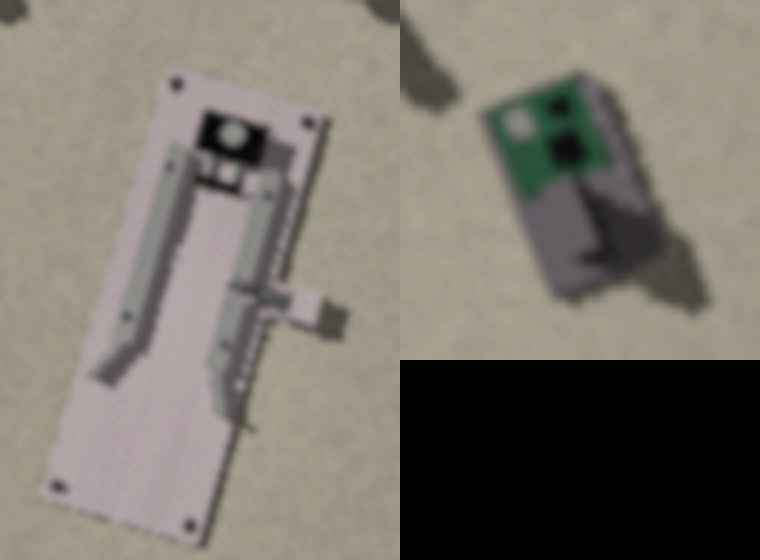

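The crop shows the dock screws at about (177,84), (308,123), (190,526) and (58,486), giving a yaw near -16.5°. The carrier's smooth edge runs from (482,112) to (555,295), giving a yaw near +22°, with its teeth on the right. I'll refine this by fitting.

```bash
python3 - <<'E'
from h import *
from scipy.spatial.transform import Rotation as R
s=snap('top'); snap('side')
def c2w(x,y,z): return onplane(s,310+(x+.5)/4-.5,170+(y+.5)/4-.5,z)
P=[c2w(*p,.008) for p in [(177,84),(308,123),(190,526),(58,486)]]
print('screws',np.round(P,4).tolist(), 'centre',np.mean(P,0).round(4))
v=P[0]-P[3]+P[1]-P[2]; yaw=np.arctan2(v[1],v[0]); print('dock yaw',np.degrees(yaw), np.linalg.norm(v)/2)
im=s['img'].astype(int); m=((im[:,:,0]-im[:,:,1])<-0) # placeholder
pk=((im[:,:,2]-im[:,:,1]>-3)&(im[:,:,0]>95)).astype(np.uint8); pk[:,:310]=0;pk[:,410:]=0;pk[:175]=0;pk[310:]=0
pk=cv2.morphologyEx(pk,cv2.MORPH_OPEN,np.ones((3,3)))
# outline: left edge & bottom edge pts
e=[]
for r in range(200,285):
    x=np.flatnonzero(pk[r]); 
    if len(x): e.append(onplane(s,x[0]-.5,r,.008)[:2])
vx,vy,x0,y0=cv2.fitLine(np.float32(e),cv2.DIST_HUBER,0,.01,.01).ravel(); print('left edge yaw',np.degrees(np.arctan2(vy*np.sign(vx),abs(vx))),x0,y0)
u=np.array([np.cos(yaw),np.sin(yaw)]);n=np.array([-u[1],u[0]])
def avg(l,f,c):return [np.round(d['xyz'],4) for d in getattr(manip,f)(l,c)[:1]]
for l,dx in [('dock',0),('dock_mouth',-.04),('dock_bed',-.095),('dock_end',.049)]:
  for c in ['top','side']:
    for p in avg(l,'mark_of',c): print(l,c,p,'origin est',(p[:2]-u*dx).round(4))
for l in ['carrier_tab','carrier']:
  for c in ['top','side']: print(l,c,avg(l,'mark_of',c),avg(l,'spot_in',c))
# carrier plate mask corners (crop px, 6x at 185,185)
for p in [(482,112),(555,295),(580,70)]: print('car',onplane(s,185+((p[0]-400)+.5)/6-.5,185+(p[1]+.5)/6-.5,.008).round(4))
st=manip.sense(); print(R.from_quat(st['tool_rot']).as_matrix().round(3).tolist(),st['tcp_pos'],st['finger_gap'],st['t'])
E
```

```text
screws [[0.6992, -0.1023, 0.008], [0.6757, -0.1787, 0.008], [0.4414, -0.1076, 0.008], [0.4648, -0.0315, 0.008]] centre [ 0.5703 -0.105   0.008 ]
dock yaw -16.838443113997013 0.24486723486355474
left edge yaw -16.891981 0.57879776 -0.057376847
dock top [0.4793 0.147  0.0037] origin est [0.4793 0.147 ]
dock side [ 0.5774 -0.1081 -0.0018] origin est [ 0.5774 -0.1081]
dock_mouth top [ 0.5405 -0.0937  0.0089] origin est [ 0.5788 -0.1053]
dock_mouth side [ 0.541  -0.0973  0.0104] origin est [ 0.5793 -0.1089]
dock_bed top [ 0.4855 -0.0824  0.008 ] origin est [ 0.5764 -0.1099]
dock_bed side [ 0.4894 -0.0796  0.0054] origin est [ 0.5803 -0.1071]
dock_end top [ 0.6232 -0.127   0.013 ] origin est [ 0.5763 -0.1128]
dock_end side [ 0.6244 -0.1214  0.0137] origin est [ 0.5775 -0.1072]
carrier_tab top [array([0.6276, 0.2194, 0.0389])] [array([0.6473, 0.2256, 0.0086])]
carrier_tab side [array([0.6274, 0.2174, 0.0334])] [array([0.6324, 0.2309, 0.0058])]
carrier top [array([0.647 , 0.2255, 0.0043])] [array([0.6432, 0.2287, 0.0143])]
carrier side [array([0.6468, 0.2279, 0.0014])] [array([0.6326, 0.2287, 0.0069])]
car [0.6715 0.2633 0.008 ]
car [0.5994 0.2338 0.008 ]
car [0.6879 0.2251 0.008 ]
[[-0.975, 0.223, -0.0], [0.223, 0.975, -0.0], [0.0, -0.0, -1.0]] [0.13924778 0.60924426 0.23130268] 0.9971240942083904 1.85
```

Call:
{"op": "move_arm", "data": {"increments": [[[-1,0.03,-0.024,0,3],[-1,0.03,-0.024,0,3],[-1,0.03,-0.024,0,3],[-1,0.03,-0.024,0,3],[-1,0.03,-0.024,0,3],[-1,0.03,-0.024,0,3],[-1,0.03,-0.024,0,3],[-1,0.03,-0.024,0,3]]], "newtons": 40}}

```text
t: 2.65
tcp_pos: [0.3804, 0.4163, 0.2315]
tool_rot: [-0.098, 0.995, 0.0, 0.0]
force: [0.9, 0.4, 0.3]
finger_gap: 0.998
gripper_force: 0.0
```

Call:
{"op": "move_arm", "data": {"increments": [[[-1,0.03,-0.024,0,3],[-1,0.03,-0.024,0,3],[-1,0.03,-0.024,0,3],[-1,0.03,-0.024,0,2],[-1,0.03,-0.024,0,0],[-1,0.03,-0.024,-0.02,0],[-1,0.03,-0.024,-0.03,0],[-1,0.03,-0.024,-0.03,0]]]}}

```text
t: 3.45
tcp_pos: [0.621, 0.2243, 0.1511]
tool_rot: [-0.192, 0.981, 0.0, 0.001]
force: [-0.4, 0.6, 0.3]
finger_gap: 0.997
gripper_force: 0.0
```

```bash
python3 - <<'E'
from h import *
from scipy.spatial.transform import Rotation as R
st=manip.sense(); M=R.from_quat(st['tool_rot']).as_matrix(); print(st['t'],st['tcp_pos'],M.round(3).tolist(),st['q'].round(2),st['force'])
y=M[:,1]; print('yaw',np.degrees(np.arctan2(-y[0],y[1])))
E
```

```text
3.45 [0.62097864 0.22426017 0.15113603] [[-0.926, -0.376, 0.002], [-0.376, 0.926, 0.0], [-0.002, -0.0, -1.0]] [ 0.18  0.66  1.41  0.    1.06 -1.78] [-0.38572173  0.59057226  0.28557805]
yaw 22.114602311707454
```

Call:
{"op": "move_arm", "data": {"increments": [[[-1,0.004,-0.004,-0.03,0],[-1,0.004,-0.0037,-0.03,0],[-1,0,0,-0.025,0],[-1,0,0,-0.02,0],[-1,0,0,-0.015,0],[-1,0,0,-0.011,0],[-1,0,0,0,0],[-0.3,0,0,0,0]]]}}

```text
t: 4.25
tcp_pos: [0.6278, 0.2178, 0.0209]
tool_rot: [-0.192, 0.981, -0.0, 0.001]
force: [-0.5, -0.5, 0.8]
finger_gap: 0.856
gripper_force: 0.0
```

```bash
python3 - <<'E'
from h import *
s=snap('top'); d=snap('side')
a=cv2.resize(s['img'][185:245,180:250,::-1],None,fx=5.5,fy=5.5,interpolation=cv2.INTER_CUBIC)
p=proj(d,[.627,.2175,.04]).astype(int)
b=cv2.resize(d['img'][p[1]-60:p[1]+60,p[0]-70:p[0]+70,::-1],None,fx=2.75,fy=2.75,interpolation=cv2.INTER_CUBIC)
cv2.imwrite('pics/g1.png',cv2.convertScaleAbs(np.hstack([a,b[:330]]),alpha=1.5))
st=manip.sense(); print(st['t'],st['tcp_pos'],st['finger_gap'],st['force'])
for c in ['top','side']: print([(x['xyz'],x['confidence']) for x in manip.mark_of('carrier_tab',c)[:1]])
E
```

```text
4.35 [0.62824818 0.2178304  0.02155395] 0.6870908149847558 [-0.02456972 -0.12286122  0.11799776]
[([0.6296, 0.2179, 0.036], 0.61)]
[([0.6275, 0.2205, 0.0339], 0.93)]
```

View pics/g1.png

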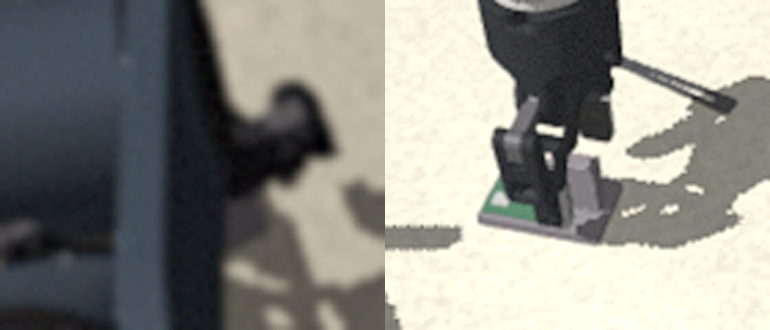

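The side crop shows the tab at (585,180), standing beside the near finger at (540,200), so the fingers straddle it. I'll check the projected tab against the picture before closing.

```bash
python3 - <<'E'
from h import *
d=snap('side'); p0=proj(d,[.627,.2175,.04]).astype(int)
th=np.radians(22.2);u=np.array([np.cos(th),np.sin(th),0]);n=np.array([-u[1],u[0],0]);t=np.array([.627,.2175,0])
for nm,a,b,z in [('tab',15,6,48),('tab',-15,6,48),('tab',-15,-6,48),('tab',15,-6,48),('tabbase',-15,6,8),('tail',-20,25,0),('nose',60,25,0),('tail-',-20,-25,8)]:
    q=proj(d,t+u*a/1e3+n*b/1e3+[0,0,z/1e3]); print(nm,a,b,((q-p0+[70,60])*2.75+[385,0]).round())
E
```

```text
tab 15 6 [550. 159.]
tab -15 6 [596. 167.]
tab -15 -6 [603. 153.]
tab 15 -6 [557. 145.]
tabbase -15 6 [603. 211.]
tail -20 25 [602. 244.]
nose 60 25 [482. 221.]
tail- -20 -25 [627. 176.]
```

Call:
{"op": "move_arm", "data": {"increments": [[[0.2,0,0,0,0],[0.5,0,0,0,0],[0.8,0,0,0,0],[1,0,0,0,0],[1,0,0,0,0],[1,0,0,0,0]]], "newtons": 40}}

```text
t: 5.1
tcp_pos: [0.6274, 0.2177, 0.0206]
tool_rot: [-0.192, 0.981, 0.0, 0.0]
force: [-1.1, 0.8, 3.2]
finger_gap: 0.134
gripper_force: 40.0
```

Call:
{"op": "move_arm", "data": {"increments": [[[1,0,0,0.01,0],[1,0,0,0.02,0],[1,0,0,0.025,0],[1,0,0,0.025,0],[1,-0.0134,-0.0243,0,-3.25],[1,-0.0133,-0.0243,0,-3.25],[1,-0.0133,-0.0243,0,-3.25],[1,-0.0133,-0.0243,0,-3.25]]]}}

```text
t: 5.9
tcp_pos: [0.573, 0.1194, 0.1005]
tool_rot: [-0.079, 0.997, -0.0, -0.0]
force: [0.7, 0.3, -3.0]
finger_gap: 0.133
gripper_force: 39.4
```

Call:
{"op": "move_arm", "data": {"increments": [[[1,-0.0133,-0.0243,0,-3.25],[1,-0.0133,-0.0243,0,-3.25],[1,-0.0133,-0.0243,0,-3.25],[1,-0.0133,-0.0243,0,-3.25],[1,-0.0133,-0.0243,0,-3.25],[1,-0.0133,-0.0243,0,-3.25],[1,-0.0133,-0.0243,0,-3.25],[1,-0.0133,-0.0243,0,-3.25]]]}}

```text
t: 6.7
tcp_pos: [0.4669, -0.075, 0.1006]
tool_rot: [0.148, 0.989, -0.0, 0.0]
force: [0.5, -0.2, -2.9]
finger_gap: 0.134
gripper_force: 39.4
```

Call:
{"op": "move_arm", "data": {"increments": [[[1,0,0,0,0],[1,0,0,0,0],[1,0,0,-0.02,0],[1,0,0,-0.02,0],[1,0,0,0,0],[1,0,0,0,0]]]}}

```text
t: 7.3
tcp_pos: [0.4678, -0.0733, 0.0603]
tool_rot: [0.146, 0.989, 0.0, -0.0]
force: [-0.0, 0.6, -1.6]
finger_gap: 0.129
gripper_force: 39.4
```

```bash
cat > chk.py <<'E'
from h import *
import sys
from scipy.spatial.transform import Rotation as R
O=np.array([.5777,-.1075]);th=np.radians(-16.85);u=np.array([np.cos(th),np.sin(th)]);n=np.array([-u[1],u[0]])
st=manip.sense(); M=R.from_quat(st['tool_rot']).as_matrix();y=M[:,1]
p=st['tcp_pos'];f=st['force']
print('t',st['t'],'tcp',p.round(4),'dock',((p[:2]-O)@u).round(4),((p[:2]-O)@n).round(4),'yaw',round(np.degrees(np.arctan2(-y[0],y[1])),2),'F',f.round(1),'Fdock',(f[:2]@u).round(1),(f[:2]@n).round(1),'tq',st['ft_torque'].round(2),'gap',st['finger_gap'])
if len(sys.argv)>1:
    s=snap('top'); d=snap('side')
    a=cv2.resize(s['img'][180:310,300:410,::-1],None,fx=3.4,fy=3.4,interpolation=cv2.INTER_CUBIC)
    q=proj(d,[.5,-.085,.04]).astype(int); x0,y0=q[0]-80,q[1]-85
    b=cv2.resize(d['img'][y0:y0+130,x0:x0+125,::-1],None,fx=3.4,fy=3.4,interpolation=cv2.INTER_CUBIC)
    cv2.imwrite('pics/'+sys.argv[1],cv2.convertScaleAbs(np.hstack([a,b]),alpha=1.5))
    print('side crop',x0,y0,'left offset',a.shape[1])
    for l in ['carrier_tab','carrier']:
        for c in ['top','side']:
            for m in manip.mark_of(l,c)[:1]:
                w=np.array(m['xyz']); print(l,c,w.round(4),'dock',((w[:2]-O)@u).round(4),((w[:2]-O)@n).round(4),round(m['confidence'],2))
E
python3 chk.py p1.png
```

```text
t 7.3 tcp [ 0.4678 -0.0733  0.0603] dock -0.1151 0.0009 yaw -16.79 F [-0.   0.6 -1.6] Fdock -0.2 0.6 tq [-0.01  0.05  0.  ] gap 0.1291503201041649
side crop 301 165 left offset 374
carrier_tab side [ 0.468  -0.0759  0.0728] dock -0.1142 -0.0016 0.82
carrier top [ 0.4872 -0.0791  0.0425] dock -0.0948 0.0009 0.51
carrier side [ 0.487  -0.0837  0.0389] dock -0.0937 -0.0035 0.96
```

View pics/p1.png

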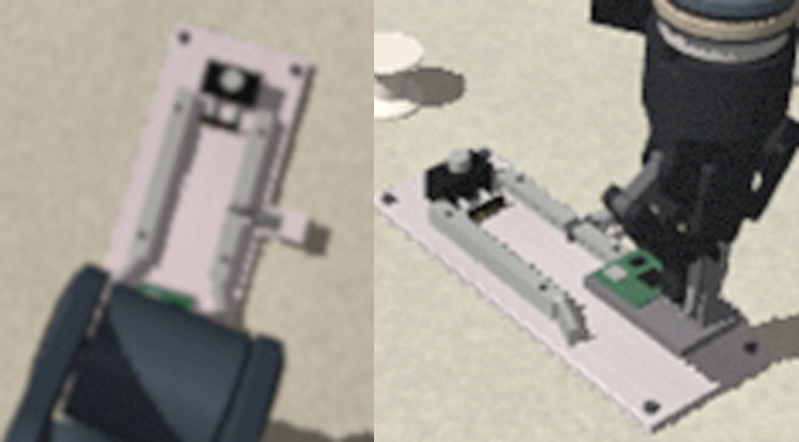

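The carrier hangs above the bed, aligned and with its nose at the flare: the green board is at (160,296) in the top view and (635,280) in the side crop. I'll lower it.

Call:
{"op": "move_arm", "data": {"increments": [[[1,0,0,-0.015,0],[1,0,0,-0.01,0],[1,0,0,-0.004,0],[1,0,0,-0.001,0],[1,0,0,-0.001,0],[1,0,0,0,0]]]}}

```text
t: 8.2
tcp_pos: [0.4677, -0.0741, 0.0294]
tool_rot: [0.147, 0.989, -0.0, 0.0]
force: [-0.0, -0.9, -1.9]
finger_gap: 0.134
gripper_force: 39.5
```

```bash
python3 chk.py
```

```text
t 8.2 tcp [ 0.4677 -0.0741  0.0294] dock -0.1149 0.0001 yaw -16.88 F [-0.  -0.9 -1.9] Fdock 0.3 -0.9 tq [ 0.02  0.02 -0.03] gap 0.13375392178487552
```

Call:
{"op": "move_arm", "data": {"increments": [[[1,0,0,-0.0005,0],[1,0,0,-0.0005,0],[1,0,0,0,0]]]}}

```text
t: 8.5
tcp_pos: [0.4678, -0.0741, 0.0286]
tool_rot: [0.147, 0.989, -0.0, 0.0]
force: [0.6, -0.4, -0.7]
finger_gap: 0.136
gripper_force: 39.7
```

Call:
{"op": "move_arm", "data": {"increments": [[[1,0,0,-0.0005,0],[1,0,0,0,0]]]}}

```text
t: 8.7
tcp_pos: [0.4677, -0.0741, 0.0285]
tool_rot: [0.147, 0.989, -0.0, 0.0]
force: [-0.4, -0.4, 4.6]
finger_gap: 0.128
gripper_force: 40.6
```

Call:
{"op": "move_arm", "data": {"increments": [[[1,0,0,0.0003,0],[1,0.0019,-0.0006,0,0],[1,0.0029,-0.0009,0,0],[1,0.0029,-0.0009,0,0],[1,0.0029,-0.0009,0,0],[1,0,0,0,0]]]}}

```text
t: 9.3
tcp_pos: [0.4781, -0.0772, 0.0285]
tool_rot: [0.147, 0.989, 0.0, -0.0]
force: [-1.8, 0.6, 4.3]
finger_gap: 0.132
gripper_force: 40.6
```

```bash
python3 chk.py
```

```text
t 9.3 tcp [ 0.4781 -0.0772  0.0285] dock -0.1041 0.0001 yaw -16.88 F [-1.8  0.6  4.3] Fdock -1.9 0.0 tq [ 0.11  0.18 -0.06] gap 0.13150390403131093
```

Call:
{"op": "move_arm", "data": {"increments": [[[1,0.0019,-0.0006,0.0002,0],[1,0.0019,-0.0006,0,0],[1,0.0019,-0.0006,0,0],[1,0,0,0,0]]]}}

```text
t: 9.7
tcp_pos: [0.4839, -0.0791, 0.0285]
tool_rot: [0.147, 0.989, 0.0, -0.0]
force: [-1.3, 1.1, 5.3]
finger_gap: 0.131
gripper_force: 40.5
```

```bash
python3 chk.py
```

```text
t 9.7 tcp [ 0.4839 -0.0791  0.0285] dock -0.098 -0.0 yaw -16.88 F [-1.3  1.1  5.3] Fdock -1.6 0.7 tq [0.14 0.26 0.02] gap 0.13101115169808392
```

Call:
{"op": "move_arm", "data": {"increments": [[[1,0.0019,-0.0006,0.0003,0],[1,0.0019,-0.0006,0,0],[1,0.0019,-0.0006,0,0],[1,0,0,0,0]]]}}

```text
t: 10.1
tcp_pos: [0.4903, -0.0812, 0.0285]
tool_rot: [0.147, 0.989, -0.0, 0.001]
force: [-0.5, 0.2, 1.5]
finger_gap: 0.134
gripper_force: 40.0
```

```bash
python3 chk.py
```

```text
t 10.1 tcp [ 0.4903 -0.0812  0.0285] dock -0.0912 -0.0002 yaw -16.88 F [-0.5  0.2  1.5] Fdock -0.5 0.0 tq [ 0.07  0.03 -0.01] gap 0.13370944756326944
```

Call:
{"op": "move_arm", "data": {"increments": [[[1,0.0029,-0.0009,0,0],[1,0.0029,-0.0009,0,0],[1,0.0029,-0.0009,0,0],[1,0.0029,-0.0009,0,0],[1,0.0029,-0.0008,0,0],[1,0,0,0,0]]]}}

```text
t: 10.7
tcp_pos: [0.5052, -0.0858, 0.0286]
tool_rot: [0.147, 0.989, -0.0, 0.001]
force: [-0.3, 0.1, -0.5]
finger_gap: 0.129
gripper_force: 39.9
```

```bash
python3 chk.py
```

```text
t 10.7 tcp [ 0.5052 -0.0858  0.0286] dock -0.0757 -0.0002 yaw -16.89 F [-0.3  0.1 -0.5] Fdock -0.3 0.0 tq [-0.01 -0.01  0.03] gap 0.12940296222488537
```

Call:
{"op": "move_arm", "data": {"increments": [[[1,0.0029,-0.0009,0,0],[1,0.0029,-0.0009,0,0],[1,0.0029,-0.0009,0,0],[1,0.0029,-0.0009,0,0],[1,0.0029,-0.0009,0,0],[1,0.0029,-0.0008,0,0],[1,0.0029,-0.0009,0,0],[1,0,0,0,0]]]}}

```text
t: 11.5
tcp_pos: [0.5254, -0.0919, 0.0286]
tool_rot: [0.147, 0.989, -0.0, 0.001]
force: [1.3, 0.2, -0.2]
finger_gap: 0.134
gripper_force: 39.7
```

```bash
python3 chk.py
```

```text
t 11.5 tcp [ 0.5254 -0.0919  0.0286] dock -0.0546 -0.0002 yaw -16.89 F [ 1.3  0.2 -0.2] Fdock 1.2 0.6 tq [ 0.07 -0.1   0.01] gap 0.13397942332037113
```

Call:
{"op": "move_arm", "data": {"increments": [[[1,0.0019,-0.0006,0,0],[1,0.0019,-0.0006,0,0],[1,0.0019,-0.0005,0,0],[1,0.0019,-0.0006,0,0],[1,0.0019,-0.0006,0,0],[1,0,0,0,0]]]}}

```text
t: 12.1
tcp_pos: [0.5339, -0.0944, 0.0286]
tool_rot: [0.147, 0.989, 0.0, -0.0]
force: [0.1, -0.1, -0.9]
finger_gap: 0.134
gripper_force: 39.8
```

```bash
python3 chk.py
```

```text
t 12.1 tcp [ 0.5339 -0.0944  0.0286] dock -0.0457 -0.0001 yaw -16.88 F [ 0.1 -0.1 -0.9] Fdock 0.1 -0.0 tq [ 0.14  0.06 -0.02] gap 0.13389555135025347
```

Call:
{"op": "move_arm", "data": {"increments": [[[1,0.0019,-0.0006,0,0],[1,0.0019,-0.0006,0,0],[1,0.0019,-0.0005,0,0],[1,0.0019,-0.0006,0,0],[1,0,0,0,0]]]}}

```text
t: 12.6
tcp_pos: [0.5419, -0.0967, 0.0286]
tool_rot: [0.147, 0.989, 0.0, 0.0]
force: [-1.2, 2.1, 0.0]
finger_gap: 0.131
gripper_force: 40.0
```

```bash
python3 chk.py
```

```text
t 12.6 tcp [ 0.5419 -0.0967  0.0286] dock -0.0374 -0.0 yaw -16.88 F [-1.2  2.1  0. ] Fdock -1.7 1.6 tq [0.36 0.17 0.07] gap 0.13105847706276477
```

Call:
{"op": "move_arm", "data": {"increments": [[[1,0.0019,-0.0006,0,0],[1,0.0019,-0.0006,0,0],[1,0.0019,-0.0006,0,0],[1,0,0,0,0]]]}}

```text
t: 13.0
tcp_pos: [0.5478, -0.0987, 0.0286]
tool_rot: [0.147, 0.989, -0.0, 0.0]
force: [-0.6, 1.8, 2.1]
finger_gap: 0.133
gripper_force: 40.0
```

```bash
python3 chk.py
```

```text
t 13.0 tcp [ 0.5478 -0.0987  0.0286] dock -0.0312 -0.0002 yaw -16.88 F [-0.6  1.8  2.1] Fdock -1.1 1.6 tq [0.4  0.18 0.05] gap 0.1326457955021777
```

Call:
{"op": "move_arm", "data": {"increments": [[[1,0.0019,-0.0006,0,0],[1,0.0019,-0.0006,0,0],[1,0.0019,-0.0006,0,0],[1,0,0,0,0]]]}}

```text
t: 13.4
tcp_pos: [0.5534, -0.1005, 0.0286]
tool_rot: [0.147, 0.989, -0.0, 0.0]
force: [-0.8, 2.5, 0.8]
finger_gap: 0.133
gripper_force: 40.0
```

```bash
python3 chk.py
```

```text
t 13.4 tcp [ 0.5534 -0.1005  0.0286] dock -0.0253 -0.0003 yaw -16.89 F [-0.8  2.5  0.8] Fdock -1.5 2.1 tq [0.42 0.24 0.08] gap 0.13324138521438234
```

Call:
{"op": "move_arm", "data": {"increments": [[[1,0.0019,-0.0006,0,0],[1,0.0019,-0.0005,0,0],[1,0.0019,-0.0006,0,0],[1,0,0,0,0]]]}}

```text
t: 13.8
tcp_pos: [0.5593, -0.1022, 0.0286]
tool_rot: [0.147, 0.989, -0.0, 0.001]
force: [-0.5, 2.1, -0.2]
finger_gap: 0.135
gripper_force: 40.0
```

```bash
python3 chk.py
```

```text
t 13.8 tcp [ 0.5593 -0.1022  0.0286] dock -0.0192 -0.0003 yaw -16.9 F [-0.5  2.1 -0.2] Fdock -1.1 1.8 tq [0.55 0.12 0.  ] gap 0.13524484170654807
```

Call:
{"op": "move_arm", "data": {"increments": [[[1,0.0019,-0.0006,0,0],[1,0.0019,-0.0006,0,0],[1,0.0019,-0.0005,0,0],[1,0,0,0,0]]]}}

```text
t: 14.2
tcp_pos: [0.5649, -0.1039, 0.0286]
tool_rot: [0.147, 0.989, -0.0, 0.0]
force: [-0.7, 3.1, 1.1]
finger_gap: 0.131
gripper_force: 40.0
```

```bash
python3 chk.py
```

```text
t 14.2 tcp [ 0.5649 -0.1039  0.0286] dock -0.0133 -0.0003 yaw -16.89 F [-0.7  3.1  1.1] Fdock -1.6 2.7 tq [ 0.48  0.17 -0.01] gap 0.1310378904388482
```

Call:
{"op": "move_arm", "data": {"increments": [[[1,0.0019,-0.0006,0,0],[1,0.0019,-0.0006,0,0],[1,0,0,0,0]]]}}

```text
t: 14.5
tcp_pos: [0.5687, -0.1051, 0.0286]
tool_rot: [0.147, 0.989, -0.0, 0.001]
force: [0.7, 1.6, -1.7]
finger_gap: 0.134
gripper_force: 39.5
```

```bash
python3 chk.py
```

```text
t 14.5 tcp [ 0.5687 -0.1051  0.0286] dock -0.0093 -0.0003 yaw -16.88 F [ 0.7  1.6 -1.7] Fdock 0.2 1.8 tq [ 0.49 -0.2   0.05] gap 0.13403430289302357
```

Call:
{"op": "move_arm", "data": {"increments": [[[1,0.0019,-0.0006,0,0],[1,0.0019,-0.0006,0,0],[1,0.0019,-0.0005,0,0],[1,0,0,0,0]]]}}

```text
t: 14.9
tcp_pos: [0.574, -0.1067, 0.0286]
tool_rot: [0.147, 0.989, -0.0, 0.0]
force: [1.1, 2.0, -2.5]
finger_gap: 0.137
gripper_force: 39.5
```

```bash
python3 chk.py
```

```text
t 14.9 tcp [ 0.574  -0.1067  0.0286] dock -0.0038 -0.0003 yaw -16.88 F [ 1.1  2.  -2.5] Fdock 0.4 2.2 tq [ 0.47 -0.11  0.06] gap 0.13744952370905414
```

Call:
{"op": "move_arm", "data": {"increments": [[[1,0.0019,-0.0006,0,0],[1,0.0019,-0.0006,0,0],[1,0,0,0,0]]]}}

```text
t: 15.2
tcp_pos: [0.5769, -0.1076, 0.0286]
tool_rot: [0.147, 0.989, 0.0, -0.001]
force: [-3.5, 3.0, 3.5]
finger_gap: 0.134
gripper_force: 40.2
```

```bash
python3 chk.py
```

```text
t 15.2 tcp [ 0.5769 -0.1076  0.0286] dock -0.0007 -0.0003 yaw -16.89 F [-3.5  3.   3.5] Fdock -4.3 1.9 tq [ 0.5   0.48 -0.04] gap 0.13402925885507652
```

Call:
{"op": "move_arm", "data": {"increments": [[[1,0.0019,-0.0006,0,0],[1,0.0019,-0.0006,0,0],[1,0,0,0,0],[1,0,0,0,0]]]}}

```text
t: 15.6
tcp_pos: [0.581, -0.1088, 0.0286]
tool_rot: [0.147, 0.989, 0.0, -0.001]
force: [-4.3, 3.6, 2.5]
finger_gap: 0.133
gripper_force: 40.3
```

```bash
python3 chk.py
```

```text
t 15.6 tcp [ 0.581  -0.1088  0.0286] dock 0.0036 -0.0003 yaw -16.87 F [-4.3  3.6  2.5] Fdock -5.1 2.2 tq [ 0.62  0.46 -0.03] gap 0.1331724663246974
```

Call:
{"op": "move_arm", "data": {"increments": [[[1,0.0019,-0.0006,0,0],[1,0.0019,-0.0006,0,0],[1,0,0,0,0]]]}}

```text
t: 15.9
tcp_pos: [0.5815, -0.1089, 0.0288]
tool_rot: [0.147, 0.989, 0.001, -0.004]
force: [-10.0, 4.5, 9.8]
finger_gap: 0.13
gripper_force: 41.4
```

```bash
python3 chk.py
```

```text
t 15.9 tcp [ 0.5815 -0.1089  0.0288] dock 0.004 -0.0002 yaw -16.86 F [-10.    4.5   9.8] Fdock -10.9 1.4 tq [ 0.68  1.26 -0.04] gap 0.12965386285407376
```

Call:
{"op": "move_arm", "data": {"increments": [[[1,0,0,0.0004,0],[1,0.001,-0.0003,0.0002,0],[1,0,0,0,0]]]}}

```text
t: 16.2
tcp_pos: [0.5818, -0.109, 0.029]
tool_rot: [0.147, 0.989, 0.001, -0.005]
force: [-9.6, 4.9, 7.9]
finger_gap: 0.132
gripper_force: 41.1
```

```bash
python3 chk.py
```

```text
t 16.2 tcp [ 0.5818 -0.109   0.029 ] dock 0.0043 -0.0002 yaw -16.86 F [-9.6  4.9  7.9] Fdock -10.5 1.9 tq [ 0.66  1.38 -0.06] gap 0.13170777306971043
```

Call:
{"op": "move_arm", "data": {"increments": [[[1,0.001,-0.0003,0.0002,0],[1,0.001,-0.0003,0.0002,0],[1,0,0,0,0]]]}}

```text
t: 16.5
tcp_pos: [0.5829, -0.1093, 0.0291]
tool_rot: [0.147, 0.989, 0.001, -0.006]
force: [-10.0, 4.7, 8.9]
finger_gap: 0.132
gripper_force: 41.0
```

```bash
python3 chk.py
```

```text
t 16.5 tcp [ 0.5829 -0.1093  0.0291] dock 0.0055 -0.0002 yaw -16.87 F [-10.    4.7   8.9] Fdock -11.0 1.6 tq [ 0.78  1.64 -0.07] gap 0.13225136698915135
```

Call:
{"op": "move_arm", "data": {"increments": [[[1,0.001,-0.0003,0.0002,0],[1,0.001,-0.0003,0.0002,0],[1,0,0,0,0]]]}}

```text
t: 16.8
tcp_pos: [0.5846, -0.1098, 0.0293]
tool_rot: [0.147, 0.989, 0.001, -0.006]
force: [-10.2, 4.3, 6.5]
finger_gap: 0.134
gripper_force: 40.8
```

```bash
python3 chk.py
```

```text
t 16.8 tcp [ 0.5846 -0.1098  0.0293] dock 0.0073 -0.0002 yaw -16.86 F [-10.2   4.3   6.5] Fdock -11.0 1.2 tq [ 0.73  1.58 -0.14] gap 0.13438287424828232
```

Call:
{"op": "move_arm", "data": {"increments": [[[1,0.001,-0.0003,0.0001,0],[1,0.001,-0.0003,0.0001,0],[1,0,0,0,0]]]}}

```text
t: 17.1
tcp_pos: [0.5871, -0.1106, 0.0292]
tool_rot: [0.147, 0.989, 0.001, -0.006]
force: [-9.9, 5.3, 5.9]
finger_gap: 0.129
gripper_force: 40.5
```

```bash
python3 chk.py
```

```text
t 17.1 tcp [ 0.5871 -0.1106  0.0292] dock 0.0099 -0.0002 yaw -16.85 F [-9.9  5.3  5.9] Fdock -11.0 2.3 tq [ 0.71  1.44 -0.02] gap 0.1290005793230261
```

Call:
{"op": "move_arm", "data": {"increments": [[[1,0.001,-0.0003,0.0001,0],[1,0.001,-0.0003,0.0001,0],[1,0,0,0,0]]]}}

```text
t: 17.4
tcp_pos: [0.5873, -0.1106, 0.0294]
tool_rot: [0.147, 0.989, 0.001, -0.008]
force: [-12.6, 4.1, 7.6]
finger_gap: 0.132
gripper_force: 41.0
```

```bash
python3 chk.py
```

```text
t 17.4 tcp [ 0.5873 -0.1106  0.0294] dock 0.01 -0.0002 yaw -16.85 F [-12.6   4.1   7.6] Fdock -13.2 0.2 tq [ 0.76  1.91 -0.1 ] gap 0.13216278139160226
```

Call:
{"op": "move_arm", "data": {"increments": [[[1,0.001,-0.0003,0.0001,0],[1,0.001,-0.0003,0,0],[1,0,0,0,0]]]}}

```text
t: 17.7
tcp_pos: [0.5879, -0.1107, 0.0295]
tool_rot: [0.147, 0.989, 0.002, -0.009]
force: [-15.3, 5.3, 10.8]
finger_gap: 0.13
gripper_force: 41.3
```

```bash
python3 chk.py
```

```text
t 17.7 tcp [ 0.5879 -0.1107  0.0295] dock 0.0107 -0.0001 yaw -16.85 F [-15.3   5.3  10.8] Fdock -16.1 0.7 tq [ 0.81  2.24 -0.15] gap 0.12962076019746577
```

Call:
{"op": "move_arm", "data": {"increments": [[[1,0.001,-0.0003,0.0002,0],[1,0.0007,-0.0002,0.0002,0],[1,0,0,0,0]]]}}

```text
t: 18.0
tcp_pos: [0.5888, -0.111, 0.0297]
tool_rot: [0.147, 0.989, 0.002, -0.01]
force: [-16.5, 5.9, 9.6]
finger_gap: 0.137
gripper_force: 41.2
```

```bash
python3 chk.py
```

```text
t 18.0 tcp [ 0.5888 -0.111   0.0297] dock 0.0116 -0.0001 yaw -16.85 F [-16.5   5.9   9.6] Fdock -17.5 0.8 tq [ 0.81  2.48 -0.17] gap 0.13694703221251148
```

Push has reached about 18 N. I'll ease off so the pawl takes the load, then release.

Call:
{"op": "move_arm", "data": {"increments": [[[1,-0.001,0.0003,0,0],[1,-0.001,0.0003,0,0],[1,-0.001,0.0003,0,0],[1,-0.001,0.0003,0,0],[1,0,0,0,0]]]}}

```text
t: 18.5
tcp_pos: [0.5879, -0.1108, 0.0294]
tool_rot: [0.147, 0.989, 0.001, -0.007]
force: [-10.4, 4.1, 2.5]
finger_gap: 0.13
gripper_force: 40.2
```

```bash
python3 chk.py
```

```text
t 18.5 tcp [ 0.5879 -0.1108  0.0294] dock 0.0107 -0.0002 yaw -16.86 F [-10.4   4.1   2.5] Fdock -11.1 0.9 tq [ 0.71  1.67 -0.07] gap 0.13046758842506648
```

Call:
{"op": "move_arm", "data": {"increments": [[[1,-0.001,0.0003,0,0],[1,-0.001,0.0003,0,0],[1,0,0,0,0]]]}}

```text
t: 18.8
tcp_pos: [0.5872, -0.1106, 0.0294]
tool_rot: [0.147, 0.989, 0.001, -0.005]
force: [-8.5, 3.4, 0.6]
finger_gap: 0.138
gripper_force: 39.9
```

```bash
python3 chk.py
```

```text
t 18.8 tcp [ 0.5872 -0.1106  0.0294] dock 0.01 -0.0003 yaw -16.85 F [-8.5  3.4  0.6] Fdock -9.1 0.7 tq [ 0.67  1.37 -0.01] gap 0.1383521773568947
```

Call:
{"op": "move_arm", "data": {"increments": [[[1,-0.001,0.0003,0,0],[1,-0.001,0.0003,0,0],[1,-0.001,0.0003,0,0],[1,0,0,0,0]]]}}

```text
t: 19.2
tcp_pos: [0.587, -0.1107, 0.0295]
tool_rot: [0.147, 0.989, 0.0, -0.002]
force: [-4.9, 3.7, -5.6]
finger_gap: 0.133
gripper_force: 39.0
```

```bash
python3 chk.py
```

```text
t 19.2 tcp [ 0.587  -0.1107  0.0295] dock 0.0098 -0.0003 yaw -16.87 F [-4.9  3.7 -5.6] Fdock -5.8 2.1 tq [0.68 0.92 0.05] gap 0.1334715016045388
```

Call:
{"op": "move_arm", "data": {"increments": [[[1,-0.001,0.0003,-0.0003,0],[1,-0.001,0.0003,-0.0003,0],[1,-0.0005,0.0002,0,0],[0.4,0,0,0,0],[0.2,0,0,0,0],[0,0,0,0,0],[0,0,0,0,0]]]}}

```text
t: 19.9
tcp_pos: [0.5878, -0.1114, 0.0313]
tool_rot: [0.147, 0.989, -0.001, 0.002]
force: [-0.2, 0.1, 0.4]
finger_gap: 0.498
gripper_force: 0.0
```

```bash
python3 chk.py
```

```text
t 19.9 tcp [ 0.5878 -0.1114  0.0313] dock 0.0108 -0.0008 yaw -16.9 F [-0.2  0.1  0.4] Fdock -0.3 0.0 tq [ 0.03 -0.01 -0.  ] gap 0.4975995233253463
```

Released. Rise clear and check.

Call:
{"op": "move_arm", "data": {"increments": [[[0,0,0,0.01,0],[0,0,0,0.02,0],[0,0,0,0.03,0],[0,0,0,0.03,0],[0,0,0,0.03,0],[0,-0.03,0.03,0.03,0],[0,-0.035,0.035,0.02,0],[0,-0.035,0.035,0,0]]]}}

```text
t: 20.7
tcp_pos: [0.4913, -0.014, 0.2014]
tool_rot: [0.147, 0.989, -0.0, 0.004]
force: [-0.3, 0.2, -0.0]
finger_gap: 0.496
gripper_force: 0.0
```

Call:
{"op": "move_arm", "data": {"increments": [[[0,-0.035,0.035,0,0],[0,-0.035,0.035,0,0],[0,-0.03,0.03,0,0],[0,0,0,0,0],[0,0,0,0,0]]]}}

```text
t: 21.2
tcp_pos: [0.3899, 0.0866, 0.1988]
tool_rot: [0.146, 0.989, -0.0, 0.001]
force: [0.3, -0.1, 0.4]
finger_gap: 0.5
gripper_force: 0.0
```

```bash
python3 chk.py p2.png
```

```text
t 21.2 tcp [0.3899 0.0866 0.1988] dock -0.236 0.1313 yaw -16.76 F [ 0.3 -0.1  0.4] Fdock 0.3 0.0 tq [-0.05 -0.03 -0.01] gap 0.5000356460820776
side crop 301 165 left offset 374
carrier_tab top [ 0.5888 -0.1108  0.0466] dock 0.0116 0.0001 0.66
carrier_tab side [ 0.5891 -0.1091  0.0426] dock 0.0114 0.0018 0.92
carrier top [ 0.6212 -0.123   0.0106] dock 0.0461 -0.0022 0.67
carrier side [ 0.6033 -0.1179  0.0084] dock 0.0275 -0.0025 0.92
```

View pics/p2.png

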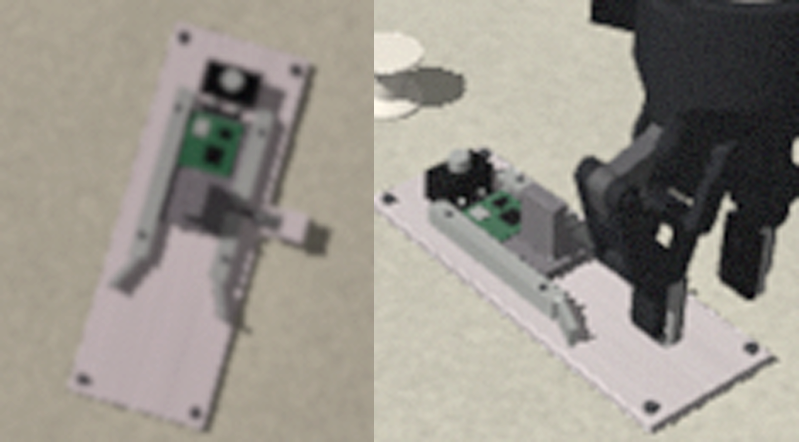

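The carrier sits flat between the guides: its board is at (212,140) in the top view, close against the contact head at (230,80). The tab stayed at about dock x = +11 mm after release, so the pawl holds it. Nothing touches it, so I'm handing in.

```bash
python3 -c "
from h import *
print(manip.sign_off())"
```

```text
the job is handed in; nothing more can be done
None
```

I slid the carrier into the dock past the pawl, pressed it to about 18 N against the contact head and let go; it stayed put, apparently held by the pawl, and I handed the job in (no verdict was returned).

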